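# Set a sine table with a gauge block

## Robot

A 6-joint arm with a two-finger parallel gripper is mounted at the origin on the work surface; the furniture and walls round the work are solid. World frame = base frame: x ahead of the robot, y to its left, z up, the work surface at z = 0. Lengths are in m, angles in rad, forces in N, time in s.
With the tool pointing down it reaches from about 0.325 to 0.775 m from the base axis. Payload 9.3 kg.
Tool frame: the origin (TCP) lies at the very end of the fingers, on their centre line; the grasp point (between the pads) lies 19 mm behind it (bot.grip_point_offset is the distance from the TCP to the grasp point, in m); z points along the fingers, y is the direction in which the jaws open and shut (so a half turn about z gives the same grasp; the last joint's range is limited). The gripper opens to 85 mm and grips with 20 to 120 N. Pads are 22 mm wide; open, the fingers measure 114 mm over their backs; the gripper's body (76 mm by 85 mm) begins 54 mm behind the grasp point. The pads swing forward as they close: fully open they stand 13 mm farther back than shut.
Start: joints at [1.171, 0.259, 0.021, 1.334, 0, 1.418], TCP at [0.134, 0.533, 0.231] pointing down, gripper open.
Joint ranges: [-3.04, 3.04], [-0.91, 1.82], [-1.04, 1.36], [-1.92, 1.95], [-1.52, 1.45], [-3.14, 3.14]. Speed limits (rad/s): [2.22, 2.22, 2.79, 3.14, 3.14, 3.14].

## Interface

Orientations are given as a rotation vector (axis times angle).
In Python, from station import get_state, vision, bot, spotter gives the robot as it stands.
- The arm moves only by the shell command python3 -m inch 'ROWS' [OPENING] [FORCE]. ROWS is JSON, a list of rows, each a list of 6 numbers: the shift along the tool's x, y, z in m, then the turn, a rotation vector about the tool's x, y, z in degrees. A call has 1 to 20 rows; each row shifts and turns the pose as measured when the row begins, along the tool's axes as they then stand; what a row does not reach is not made up. A row lasts 1/8 s, in which the tool goes at most 62.5 mm and 10.7 degrees, less where a joint would pass 70% of its speed; a pose out of reach is approached as far as the arm can. A call with a gripper value outside its range is refused whole. OPENING is the closure, from 0 (fully open) to 1 (shut), set as the call begins (- or left out, the last holds). The fingers move at their own pace and stop on an object; FORCE is the grip in N (left out, the last holds). Time passes only in rows, so rows that do not move let the fingers close. It gives the time, the measured TCP pose, the force and the opening at its end, in the units of the state.
- get_state(): the state, without advancing time (a new reading comes with each control period).
- vision.snapshot(name): name is "side" or "top" or "wrist"; returns the picture (420x560x3 uint8, red, green, blue); there is no depth.
- vision.calibration(name): a dict with "intrinsics" (3x3 intrinsics, pixels), "cam_to_world" (4x4, takes a point from camera to world coordinates). Camera axes: x right, y down, z forward; pixel columns grow to the right and rows downward; lengths in m; the calibration is good to about 2 mm. The wrist camera is an equidistant fisheye: a pixel r from the principal point sees the ray r / f radians off the axis. A picture is of the moment at which its call begins: read the wrist's pose just before it. calibration takes no time and is no camera call; for the wrist camera it gives the pose at the moment of the call.
- bot.finish_job(): hands the job in, once; it reports no verdict.
Trained networks look in the newest picture that a camera, given by its name, has taken for a name from the list of things; names that differ only in an ending like _2 or _b are one class to them, and where a whole thing is asked for, a point or a joint stands for the part that bears it (a point fixed in the world has none). Each returns a list of dicts, best first, with "p" (0 to 1); they miss things now and then, are a little off and sometimes report something else, mostly with a low value. They report only what shows in the picture. A call takes as long as a camera call.
- spotter.look_for(camera, name): "rect" ([left, top, right, bottom] in pixels, round what is visible of it).
- spotter.place_of(camera, name): "location" ([column, row] in pixels: a listed point, or the origin of a listed thing).
The state is a dict: "t": time; "joints": joint angles; "qd": joint speeds; "effort": joint torques, N m; "position": TCP position; "orientation": TCP orientation; "contact_force": force on the tool from outside, world axes, zero at the start; "wrist_torque": the same for the moment, N m; "width": finger opening in m.
Only numpy, scipy, OpenCV 4.12 (cv2) and the standard library are available. Lean on these libraries where they do the work, as an engineer would, in place of code of your own. Each camera call takes 0.05 s, during which the arm holds its last target.

## Task

Set the small hinged sine table on the bench to its steep angle: stand the taller of the two square steel gauge blocks upright in the middle of the raised pad on the table's base, then swing the raised plate over and lower it gently, so that its roller rests on top of the block. Leave the shorter gauge block where it stands.

Things in the scene. Friction and masses are not known exactly. Their poses are not given: they have to be found in the camera images.
- block_tall_center (a point): Taller gauge block, plain steel, with a small dark bore in its top, 30 x 30 mm square and 54 mm high, standing loose on the bench, about 0.36 kg. The point is its centre, half-way up (27 mm above its underside); z is its upright axis, x and y are square to its side faces.
- block_short_center (a point): Shorter gauge block, plain steel, with the same bore, 30 x 30 mm square and 34 mm high, standing loose on the bench. The point is its centre, half-way up. Not to be used.
- seat (a point): Centre of the top of the raised steel pad (50 x 56 mm, 20 mm above the bench) on the fixed dark base of the sine table, where the block is to stand. x runs level from the pad to the hinge, y along the hinge axis, z up. The hinge axis is 107 mm along +x from here and 8 mm higher. The base, 16 mm high and 64 mm wide, reaches from 37 mm at -x to 128 mm at +x.
- tilt_plate (a joint): Plate's hinge angle, rad: 0 flat over the base (towards seat -x), 1.57 upright, stop 1.75. Plate 50 mm wide, 10 thick, free edge 138 mm from the hinge axis; its smooth face is 22 mm off the axis and looks to seat +x when upright. Roller of 8 mm radius, 120 mm from the axis. Friction holds it above 1.0 (1 to 4 N moves it); below 0.85 it sinks slowly by itself, to 0.47 on the tall block.

How it is judged:
On the way:
1. the taller block stands upright on the middle of the pad, within 15 mm, let go, with the plate still raised (horizontal distance between block_tall_center and seat below 0.015 m and z of block_tall_center in the frame of seat below 0.03 m and angle between block_tall_center's own z axis and vertical below 0.17 rad and contact force between the fingers and block_tall below 0.1 N and value of joint tilt_plate above 0.7 rad), for 0.2 s.
At the end, for the whole second after the job is handed in: The taller block stands upright (within 10 degrees) on the pad, its centre within 20 mm of the pad's middle; the plate rests on it, still, at 0.43 to 0.51 rad; the shorter block is within 30 mm of where it stood (value of joint tilt_plate between 0.43 and 0.51 rad and velocity of joint tilt_plate between -0.05 and 0.05 rad/s and horizontal distance between block_tall_center and seat below 0.02 m and z of block_tall_center in the frame of seat below 0.03 m and angle between block_tall_center's own z axis and vertical below 0.17 rad and distance of block_short_center from where it was at the start of the episode below 0.03 m); the robot touches nothing.
It fails at once if the plate is slammed down (faster than 3 rad/s) (velocity of joint tilt_plate below -3 rad/s).
It fails at once if the shorter block is moved by more than 30 mm (distance of block_short_center from where it was at the start of the episode above 0.03 m).
It also fails if it takes over 51 s, if anything falls off the work surface, if the arm or the gripper's body presses on something with over 40 N, if the wrist force passes 120 N, or if a joint passes its speed limit or range.

## Working session

There is one attempt and no reset: what is moved stays moved. The work goes in short steps, Python scripts to look and compute and a shell command to move; the robot and the scene stay as the last step left them, time stands still between calls to the robot, and variables do not carry over. Pictures are saved under pics/ and viewed, and the job is handed in when it is done.

```bash
ls; mkdir -p pics; python3 - <<'E'
from station import get_state, vision, bot, spotter
import cv2, numpy as np
np.set_printoptions(precision=4,suppress=True)
for c in ["side","top","wrist"]:
    im=vision.snapshot(c); cv2.imwrite(f"pics/a_{c}.png",im[:,:,::-1])
    k=vision.calibration(c); print(c,k["intrinsics"],k["cam_to_world"])
    for n in ["block_tall_center","block_short_center","seat"]:
        print(n,spotter.place_of(c,n)[:3])
    for n in ["block_tall_center","tilt_plate"]:
        print(n,spotter.look_for(c,n)[:3])
print(get_state())
E
```

```text
pics
side [[485.948    0.     288.3609]
 [  0.     485.948  204.5648]
 [  0.       0.       1.    ]] [[ 0.9964  0.0542 -0.0647  0.5671]
 [ 0.084  -0.5599  0.8243 -0.6159]
 [ 0.0085 -0.8268 -0.5624  0.5381]
 [ 0.      0.      0.      1.    ]]
block_tall_center [{'location': [265.7, 255.7], 'p': 0.8}]
block_short_center [{'location': [253.1, 224.1], 'p': 0.91}]
seat [{'location': [337.8, 200.6], 'p': 0.58}]
block_tall_center [{'rect': [255.1, 235.1, 278.7, 273.6], 'p': 0.95}]
tilt_plate [{'rect': [266.2, 122.1, 357.3, 216.8], 'p': 0.62}, {'rect': [269.8, 119.1, 292.4, 197.2], 'p': 0.59}]
top [[445.1781   0.     282.6017]
 [  0.     445.1781 215.398 ]
 [  0.       0.       1.    ]] [[-0.0114 -0.9988  0.0483  0.4694]
 [-0.9999  0.0112 -0.0056  0.1019]
 [ 0.0051 -0.0484 -0.9988  0.9046]
 [ 0.      0.      0.      1.    ]]
block_tall_center [{'location': [337.4, 227.6], 'p': 0.73}]
block_short_center [{'location': [283.0, 245.9], 'p': 0.56}]
seat [{'location': [242.4, 171.9], 'p': 0.71}]
block_tall_center [{'rect': [332.0, 218.6, 345.7, 235.7], 'p': 0.82}]
tilt_plate [{'rect': [211.3, 212.
[... 155 characters left out ...]
0541]
 [ 0.9697 -0.2316 -0.0782  0.5531]
 [ 0.0005  0.3217 -0.9468  0.3751]
 [ 0.      0.      0.      1.    ]]
block_tall_center []
block_short_center []
seat []
block_tall_center []
tilt_plate [{'rect': [128.4, 407.1, 154.7, 420.0], 'p': 0.63}]
{'t': 0.9, 'joints': array([1.1714, 0.2586, 0.0215, 1.3337, 0.    , 1.4182]), 'qd': array([-0.0018, -0.0003, -0.0004, -0.0001, -0.0017,  0.0008]), 'effort': array([  0.0005, -55.5364,  34.4738,   0.0012,  -0.    ,  -0.    ]), 'position': array([0.1344, 0.5333, 0.2313]), 'orientation': array([0.3867, 3.1177, 0.0001]), 'contact_force': array([ 0.3203, -0.6819,  0.4761]), 'wrist_torque': array([-0.0339, -0.0261,  0.0418]), 'width': 0.08553233998578087}
```

```bash
python3 - <<'E'
import cv2
for c,(x0,y0,x1,y1) in {"side":(200,90,400,290),"top":(180,110,380,260)}.items():
    im=cv2.imread(f"pics/a_{c}.png")[y0:y1,x0:x1]
    s=4 if c=="top" else 3
    cv2.imwrite(f"pics/a_{c}_z.png",cv2.resize(im,None,fx=s,fy=s,interpolation=cv2.INTER_CUBIC))
E
```

```text
(no output)
```

View pics/a_side_z.png

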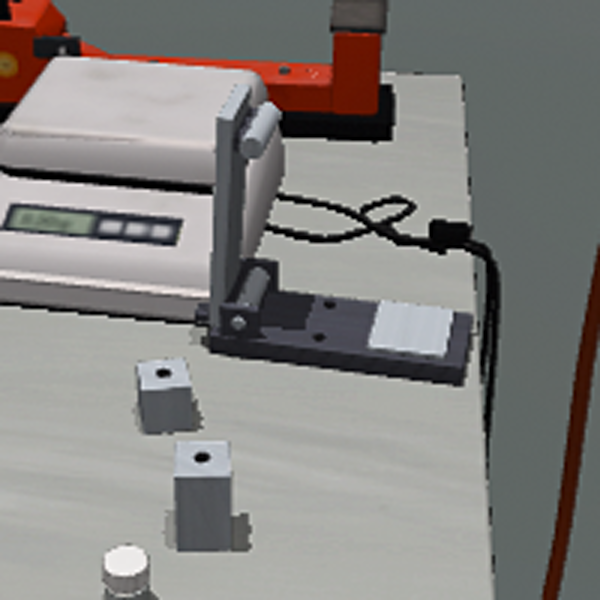

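View pics/a_top_z.png

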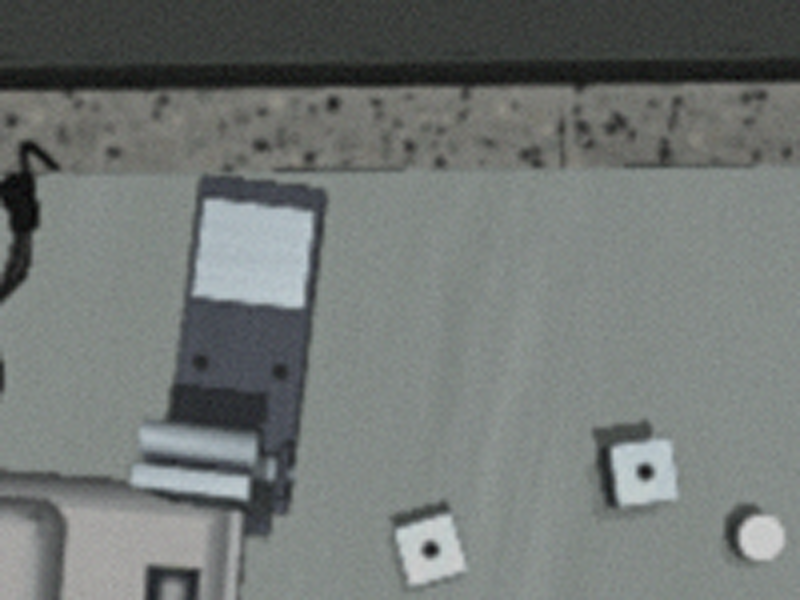

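View pics/a_side.png

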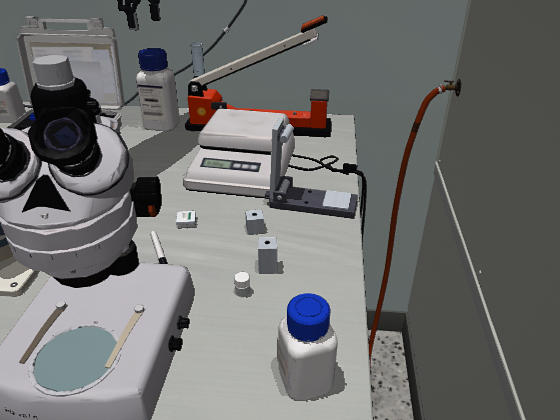

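View pics/a_top.png

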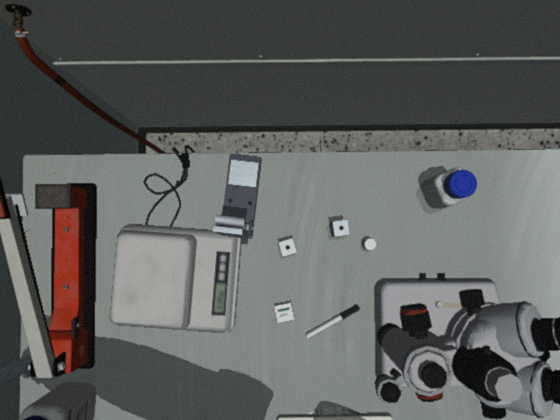

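Side view: the tall block is at (267,255), the short one at (255,222), and the pad at (337,200). The plate stands upright beside the balance. Top view: the tall block's bore is at (341,228), the short block's at (287,247), and the pad centre is near (243,173). Next I'll turn these into positions.

```bash
cat > h.py <<'E'
import numpy as np, cv2
from scipy.spatial.transform import Rotation as R
from scipy.optimize import least_squares
from station import get_state, vision, bot, spotter
np.set_printoptions(precision=4,suppress=True)
def ray(c,uv):
    k=vision.calibration(c);K=k["intrinsics"];T=k["cam_to_world"]
    d=T[:3,:3]@np.array([(uv[0]-K[0,2])/K[0,0],(uv[1]-K[1,2])/K[1,1],1]);return T[:3,3],d
def onz(c,uv,z):
    o,d=ray(c,uv);return o+d*(z-o[2])/d[2]
def proj(c,p):
    k=vision.calibration(c);K=k["intrinsics"];T=k["cam_to_world"]
    q=(np.asarray(p)-T[:3,3])@T[:3,:3];return np.array([K[0,0]*q[0]/q[2]+K[0,2],K[1,1]*q[1]/q[2]+K[1,2]])
E
python3 - <<'E'
from h import *
z=lambda p,o,s:(p[0]/s+o[0],p[1]/s+o[1])
T=lambda p:z(p,(180-.375,110-.375),4); S=lambda p:z(p,(200-.33,90-.33),3)
for n,a,b,h in [("tall",(645,471),(202,457),.054),("short",(430,549),(164,373),.034)]:
    print(n,"top",onz("top",T(a),h),"side",onz("side",S(b),h))
pt=[(204,199),(314,210),(304,308),(193,297)]
P=[onz("top",T(p),.02) for p in pt]; print("pad top",np.array(P),np.mean(P,0))
ps=[(381,301),(454,308),(446,355),(368,346)]
P2=[onz("side",S(p),.02) for p in ps]; print("pad side",np.array(P2),np.mean(P2,0))
# tops corners
for n,c,h in [("tall",[(609,446),(669,439),(678,498),(617,506)],.054),("short",[(396,528),(452,513),(466,571),(410,586)],.034)]:
    Q=np.array([onz("top",T(p),h) for p in c]);print(n,Q,Q.mean(0)); e=Q[1]-Q[0];print("yaw",np.degrees(np.arctan2(e[1],e[0])), np.degrees(np.arctan2(*(Q[3]-Q[0])[1::-1])))
# base outline
b=[(201,177),(326,188)]
print([onz("top",T(p),.016) for p in b])
e=P[0]-P[3];print("padyaw (-x seat dir)",np.degrees(np.arctan2(e[1],e[0])));e=P[1]-P[2];print(np.degrees(np.arctan2(e[1],e[0])))
# plate top edge: two ends in top and side
print("plate edge top", [onz("top",T(p),.166) for p in [(132,473),(250,490)]])
print(R.from_rotvec(get_state()["orientation"]).as_matrix())
E
```

```text
tall top [ 0.4864 -0.0141  0.054 ] side [ 0.4865 -0.0151  0.054 ]
short top [0.4499 0.0888 0.034 ] side [0.451  0.0871 0.034 ]
pad top [[0.6255 0.1996 0.02  ]
 [0.6194 0.1446 0.02  ]
 [0.5702 0.1501 0.02  ]
 [0.5764 0.2054 0.02  ]] [0.5979 0.1749 0.02  ]
pad side [[0.579  0.202  0.02  ]
 [0.627  0.1981 0.02  ]
 [0.6207 0.1429 0.02  ]
 [0.5718 0.1482 0.02  ]] [0.5996 0.1728 0.02  ]
tall [[ 0.4985  0.003   0.054 ]
 [ 0.5015 -0.0258  0.054 ]
 [ 0.4733 -0.0296  0.054 ]
 [ 0.4698 -0.0004  0.054 ]] [ 0.4858 -0.0132  0.054 ]
yaw -83.99373663278199 -173.3608403239384
short [[0.4603 0.1053 0.034 ]
 [0.4673 0.0779 0.034 ]
 [0.439  0.0714 0.034 ]
 [0.432  0.0988 0.034 ]] [0.4497 0.0884 0.034 ]
yaw -75.68371701733953 -167.0388946306296
[array([0.6374, 0.2015, 0.016 ]), array([0.6312, 0.1387, 0.016 ])]
padyaw (-x seat dir) -6.688435791343714
-6.2872861523628085
plate edge top [array([0.4857, 0.2139, 0.166 ]), array([0.4781, 0.1651, 0.166 ])]
[[-0.9697  0.2443  0.    ]
 [ 0.2443  0.9697  0.0001]
 [-0.      0.0001 -1.    ]]
```

```bash
python3 - <<'E'
from h import *
im=cv2.imread("pics/a_top.png")[240:420,340:560]; cv2.imwrite("pics/b_top_mic.png",cv2.resize(im,None,fx=3.3,fy=3.3,interpolation=cv2.INTER_CUBIC))
for n,uv,z in [("scope base corner",(375,279),.05),("scope base corner",(375,279),.0),("balance cornerTR",(240,232),.05),("balance near plate",(240,226),.07),("bottle",(446,185),0.07),("cap",(370,243),.03),("bench edge",(300,152),0),("floor/wall",(300,128),-.75),("ocular",(412,350),.3),("ocular",(378,370),.3)]:
    print(n,onz("top",uv,z))
for n,uv,z in [("balance front bottom L",(186,188),0),("bal front bottom R",(270,194),0),("bal top pan front L",(200,155),.06),("scope knob tip",(158,195),.15),("scope base near right corner",(192,270),.05)]:
    print(n,onz("side",uv,z))
E
```

```text
scope base corner [ 0.3871 -0.0781  0.05  ]
scope base corner [ 0.3823 -0.0886  0.    ]
balance cornerTR [0.4798 0.1791 0.05  ]
balance near plate [0.4908 0.1772 0.07  ]
bottle [ 0.5637 -0.2118  0.07  ]
cap [ 0.4555 -0.074   0.03  ]
bench edge [0.6428 0.0596 0.    ]
floor/wall [ 0.8775  0.0234 -0.75  ]
ocular [ 0.3158 -0.0731  0.3   ]
ocular [ 0.29   -0.0269  0.3   ]
balance front bottom L [0.2897 0.213  0.    ]
bal front bottom R [0.4649 0.2072 0.    ]
bal top pan front L [0.3166 0.2475 0.06  ]
scope knob tip [ 0.3315 -0.0407  0.15  ]
scope base near right corner [ 0.3829 -0.0867  0.05  ]
```

View pics/b_top_mic.png

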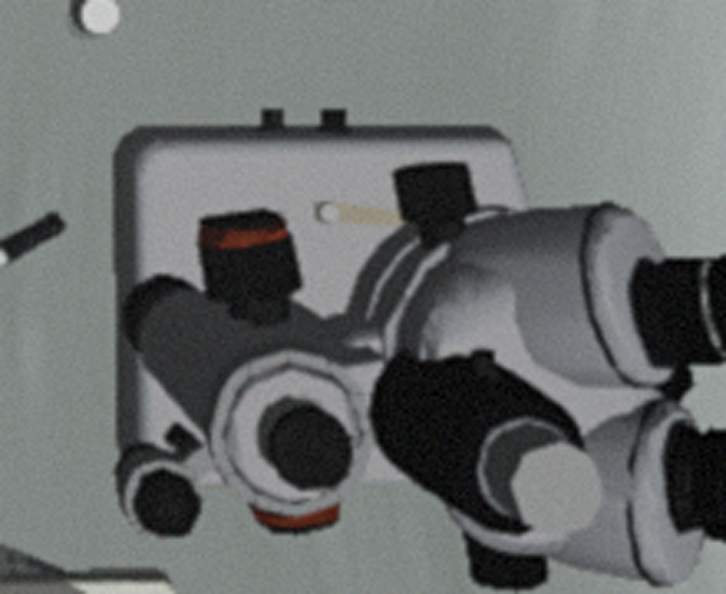

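View pics/a_wrist.png

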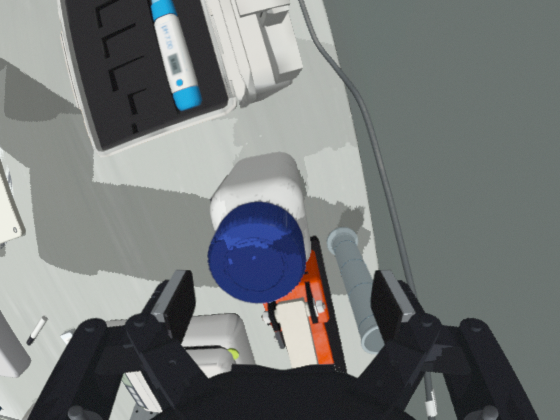

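```bash
python3 - <<'E'
from h import *
def tri(a,b):
    (o1,d1),(o2,d2)=ray("top",a),ray("side",b)
    d1/=np.linalg.norm(d1);d2/=np.linalg.norm(d2)
    s=np.linalg.lstsq(np.c_[d1,-d2],o2-o1,rcond=None)[0]
    p,q=o1+s[0]*d1,o2+s[1]*d2;return (p+q)/2,np.linalg.norm(p-q)
for n,a,b in [("eyepiece cap",(509,388),(52,64)),("orange knob",(415,308),(152,193)),("scope tube L",(384,332),(125,165)),("black knob foot",(390,391),(100,250)),("lever tip",(3,205),(318,22)),("lever pivot",(50,375),(197,88)),("bal back R", (192,236),(284,112)),("bottle back cap",(22,410),(153,55))]:
    print(n,*tri(a,b))
E
```

```text
eyepiece cap [ 0.2931 -0.1603  0.3809] 0.00332718865843152
orange knob [ 0.3538 -0.1093  0.1988] 0.003154864385150707
scope tube L [ 0.311  -0.0603  0.2085] 0.01983802505519343
black knob foot [ 0.2171 -0.0853  0.0815] 0.057934148751461696
lever tip [0.5304 0.4993 0.2673] 0.02158476189801478
lever pivot [0.2397 0.5137 0.101 ] 0.01951259076804454
bal back R [0.4808 0.25   0.1605] 0.016338027149997148
bottle back cap [0.1743 0.5144 0.1755] 0.04584751884118731
```

```bash
python3 - <<'E'
from h import *
im=cv2.imread("pics/a_side.png")[30:300,0:300]; cv2.imwrite("pics/b_side_mic.png",cv2.resize(im,None,fx=2.2,fy=2.2,interpolation=cv2.INTER_CUBIC))
E
```

```text
(no output)
```

View pics/b_side_mic.png

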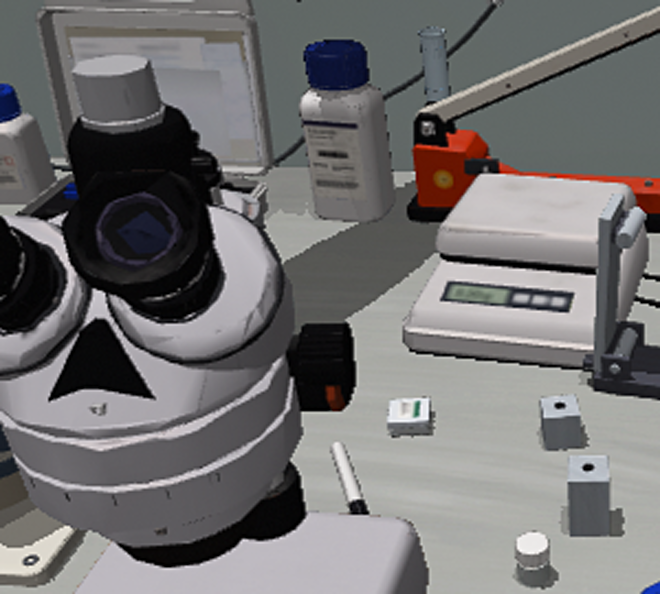

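```bash
python3 - <<'E'
from h import *
def wray(uv):
    k=vision.calibration("wrist");K=k["intrinsics"];T=k["cam_to_world"]
    d=np.array([uv[0]-K[0,2],uv[1]-K[1,2]]);r=np.linalg.norm(d);th=r/K[0,0]
    return T[:3,3],T[:3,:3]@np.array([*(d/r*np.sin(th)),np.cos(th)])
for a,b in [((256,262),(153,51)),((257,252),(153,60))]:
    (o1,d1),(o2,d2)=wray(a),ray("side",b);d2=d2/np.linalg.norm(d2)
    s=np.linalg.lstsq(np.c_[d1,-d2],o2-o1,rcond=None)[0]
    p,q=o1+s[0]*d1,o2+s[1]*d2;print(p,q)
E
```

```text
[0.1479 0.5115 0.1859] [0.1521 0.5135 0.1876]
[0.1497 0.5102 0.1669] [0.15   0.5104 0.167 ]
```

```bash
python3 -m inch '[[0,0,-0.04,0,0,0],[-0.0396,-0.0371,0,0,0,0],[-0.0396,-0.0371,0,0,0,0],[-0.0396,-0.0371,0,0,0,0],[-0.0396,-0.0371,0,0,0,0],[-0.0396,-0.0371,0,0,0,0],[-0.0396,-0.0371,0,0,0,0],[-0.0396,-0.0371,0,0,0,0],[-0.0396,-0.0371,0,0,0,0],[-0.0396,-0.0371,0,0,0,0]]' 0.3
```

```text
t: 2.15
position: [0.4051, 0.1136, 0.2735]
orientation: [0.374, 3.114, 0.004]
contact_force: [0.8, 1.1, 0.0]
width: 0.0599
```

```bash
python3 - <<'E'
from h import *
cv2.imwrite("pics/c_side.png",vision.snapshot("side")[:,:,::-1])
print(get_state()["joints"],get_state()["contact_force"])
E
```

```text
[ 0.0632  0.0255 -0.1548  1.3844 -0.0011  0.3057] [ 2.6611 -2.3169  0.6388]
```

View pics/c_side.png

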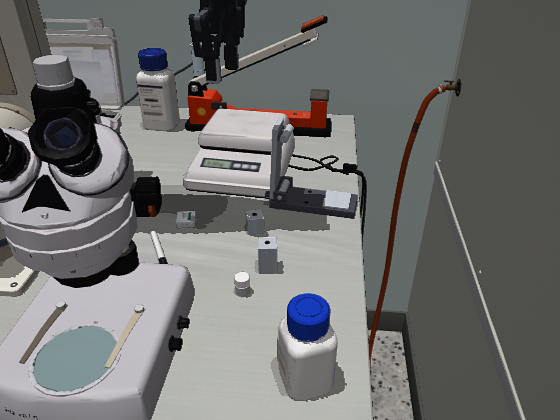

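```bash
python3 -m inch '[[-0.0365,-0.035,0,0,0,0],[-0.0365,-0.035,0,0,0,0],[-0.0365,-0.035,0,0,0,0],[0,0,0.015,0,0,10],[0,0,0.015,0,0,10],[0,0,0.015,0,0,10],[0,0,0.015,0,0,10],[0,0,0.015,0,0,10],[0,0,0.015,0,0,10],[0,0,0.015,0,0,10]]'
cat >> h.py <<'E'
def tool(target=None,yaw=None):
    s=get_state();M=R.from_rotvec(s["orientation"]).as_matrix()
    print("t",s["t"],"pos",s["position"],"yaw_y",np.degrees(np.arctan2(M[1,1],M[0,1])),"tilt",np.degrees(np.arccos(-M[2,2])),"w",s["width"],"F",s["contact_force"],"j",s["joints"])
    if target is not None: print("tool shift",M.T@(np.array(target)-s["position"]))
    if yaw is not None: print("turn about tool z", np.degrees(np.arctan2(M[1,1],M[0,1]))-yaw)
    w=R.from_matrix(M.T@np.array([[np.cos(np.radians(yaw+90)),np.cos(np.radians(yaw)),0],[np.sin(np.radians(yaw+90)),np.sin(np.radians(yaw)),0],[0,0,-1]])).as_rotvec(degrees=True) if yaw is not None else None
    print("rot",w)
E
python3 - <<'E'
from h import *
tool((.4865,-.0145,.1),6.3)
for c in ["side","wrist"]:
    cv2.imwrite(f"pics/d_{c}.png",vision.snapshot(c)[:,:,::-1])
E
```

```text
t: 3.45
position: [0.4943, -0.0267, 0.1661]
orientation: [2.145, 2.285, 0.009]
contact_force: [-0.6, -0.0, -0.3]
width: 0.0593
t 3.45 pos [ 0.4943 -0.0267  0.1661] yaw_y 3.6071685964332136 tilt 0.5321416824496158 w 0.059337339253863856 F [-0.6475 -0.0415 -0.3484] j [-0.2243  0.1888 -0.2408  1.132   0.001   1.2836]
tool shift [ 0.0128 -0.0076  0.0661]
turn about tool z -2.692831403566786
rot [ 0.5216  0.1057 -2.6932]
```

View pics/d_side.png

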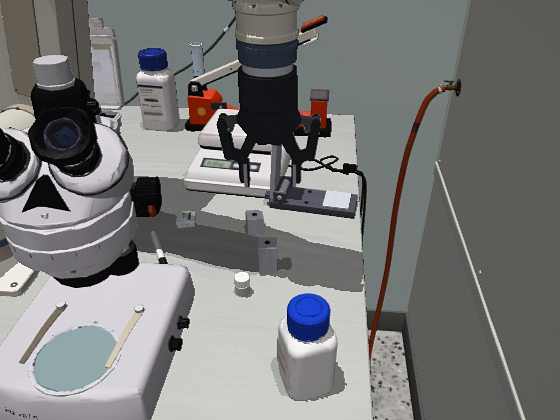

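View pics/d_wrist.png

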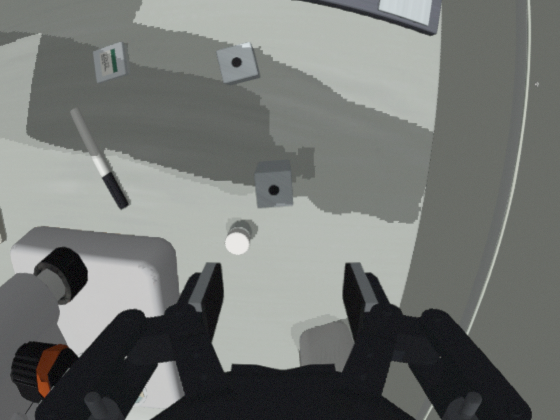

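Wrist view: the tall block's bore is at (273,189), the short block's at (236,62), the cap at (237,242), and the pad is at upper right. I'll use the bore to check the block's position.

```bash
cat >> h.py <<'E'
def wz(uv,z):
    k=vision.calibration("wrist");K=k["intrinsics"];T=k["cam_to_world"]
    d=np.array([uv[0]-K[0,2],uv[1]-K[1,2]]);r=np.linalg.norm(d);th=r/K[0,0]
    v=T[:3,:3]@np.array([*(d/r*np.sin(th)),np.cos(th)]);o=T[:3,3];return o+v*(z-o[2])/v[2]
E
python3 - <<'E'
from h import *
print(wz((273.5,189.5),.054),wz((236,62),.034))
c=[wz(p,.054) for p in [(255,176),(292,174),(294,206),(257,208)]]
print(np.array(c),np.mean(c,0)); 
for i,j in [(0,1),(3,2)]: e=c[j]-c[i];print(np.degrees(np.arctan2(e[1],e[0])))
E
```

```text
[ 0.486  -0.0145  0.054 ] [0.448  0.0884 0.034 ]
[[ 0.4705 -0.0042  0.054 ]
 [ 0.5001 -0.0006  0.054 ]
 [ 0.5038 -0.0275  0.054 ]
 [ 0.4733 -0.0312  0.054 ]] [ 0.4869 -0.0159  0.054 ]
6.7868926496938435
6.93746693740481
```

```bash
python3 -m inch '[[0.0128,-0.0076,0.02,0.5,0.1,-2.7],[0,0,0.02,0,0,0],[0,0,0.02,0,0,0],[0,0,0,0,0,0]]'; python3 -c "
from h import *
tool((.4864,-.0145,.012),6.4)"
```

```text
t: 4.05
position: [0.4862, -0.014, 0.1066]
orientation: [2.067, 2.365, 0.001]
contact_force: [0.1, 0.4, 0.8]
width: 0.0597
t 4.05 pos [ 0.4862 -0.014   0.1066] yaw_y 7.685721398931346 tilt 0.05252138729786959 w 0.059664788278247415 F [0.1182 0.3964 0.7793] j [-0.2015  0.2241 -0.3582  0.9876 -0.      1.2351]
tool shift [-0.0005  0.      0.0946]
turn about tool z 1.2857213989313454
rot [0.0495 0.0176 1.2857]
```

```bash
python3 -m inch '[[0,0,0.024,0,0,1.2],[0,0,0.024,0,0,0],[0,0,0.024,0,0,0],[0,0,0.012,0,0,0],[0,0,0.010,0,0,0],[0,0,0,0,0,0]]'; python3 -c "
from h import *
tool((.4864,-.0145,.012),6.4)"
```

```text
t: 4.8
position: [0.4916, -0.0151, 0.0168]
orientation: [2.072, 2.349, 0.008]
contact_force: [-0.0, -0.1, -0.2]
width: 0.0598
t 4.8 pos [ 0.4916 -0.0151  0.0168] yaw_y 7.1676696432550235 tilt 0.6288918121007352 w 0.059766205797102255 F [-0.0178 -0.1144 -0.201 ] j [-0.2014  0.3217 -0.4904  0.7477 -0.0001  1.2443]
tool shift [ 0.0012 -0.0052  0.0048]
turn about tool z 0.7676696432550232
rot [0.5961 0.2005 0.7666]
```

```bash
python3 -m inch '[[0.001,-0.005,0.002,0.6,0.2,0.8],[0,0,0,0,0,0]]'; python3 -c "
from h import *
tool((.4864,-.0145,.012),6.4)"
```

```text
t: 5.05
position: [0.4869, -0.0148, 0.0157]
orientation: [2.095, 2.34, 0.001]
contact_force: [0.2, 0.5, -0.1]
width: 0.0596
t 5.05 pos [ 0.4869 -0.0148  0.0157] yaw_y 6.331936159928399 tilt 0.04139656848124578 w 0.0596042422017416 F [ 0.1533  0.4583 -0.1158] j [-0.2028  0.322  -0.4935  0.7546 -0.      1.2574]
tool shift [ 0.0004 -0.0005  0.0037]
turn about tool z -0.06806384007160116
rot [ 0.0391  0.0136 -0.0681]
```

```bash
python3 -m inch '[[0,0,0,0,0,0],[0,0,0,0,0,0],[0,0,0,0,0,0],[0,0,0,0,0,0],[0,0,0,0,0,0],[0,0,0,0,0,0]]' 1 50; python3 -c "
from h import *
tool((.4864,-.0145,.012),6.4)"
```

```text
t: 5.8
position: [0.4871, -0.0149, 0.0163]
orientation: [2.094, 2.34, 0.001]
contact_force: [0.3, 0.4, 0.4]
width: 0.0296
t 5.8 pos [ 0.4871 -0.0149  0.0163] yaw_y 6.341461149741936 tilt 0.09048553668779546 w 0.029580557436218003 F [0.2641 0.3861 0.3795] j [-0.2029  0.3212 -0.493   0.7551 -0.0001  1.2572]
tool shift [ 0.0005 -0.0007  0.0043]
turn about tool z -0.05853885025806438
rot [ 0.0846  0.0321 -0.0586]
```

```bash
python3 -m inch '[[0,0,-0.02,0,0,0],[0,0,-0.025,0,0,0],[0,0,-0.025,0,0,0],[0,0,-0.025,0,0,0],[0.03,0.0226,0,0,0,0],[0.03,0.0226,0,0,0,0],[0.03,0.0226,0,0,0,0],[0.03,0.0226,0,0,0,0],[0.01,0.008,0,0,0,6],[0,0,0,0,0,6],[0,0,0,0,0,0]]'; python3 - <<'E'
from h import *
tool((.5988,.1738,.08),-6.5)
for c in ["side","wrist","top"]:
    cv2.imwrite(f"pics/e_{c}.png",vision.snapshot(c)[:,:,::-1])
E
```

```text
t: 7.18
position: [0.5705, 0.1301, 0.1104]
orientation: [-2.331, -2.099, 0.007]
contact_force: [0.3, -0.2, -3.1]
width: 0.0293
t 7.175 pos [0.5705 0.1301 0.1104] yaw_y -5.995282672682877 tilt 0.3723719186508167 w 0.02928743836483597 F [ 0.332  -0.1769 -3.0749] j [ 0.0805  0.3806 -0.1148  1.0819  0.0008  1.7559]
tool shift [0.0464 0.0238 0.0302]
turn about tool z 0.504717327317123
rot [-0.3715  0.0262  0.5048]
```

View pics/e_side.png

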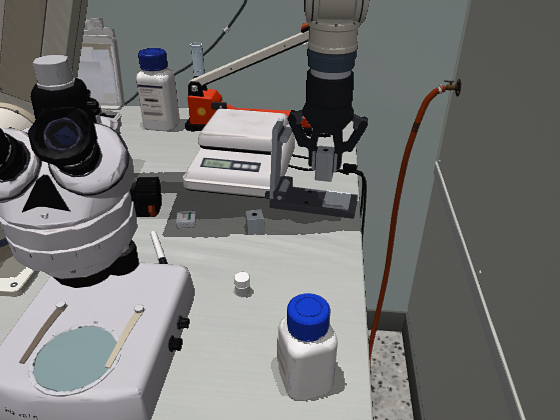

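View pics/e_wrist.png

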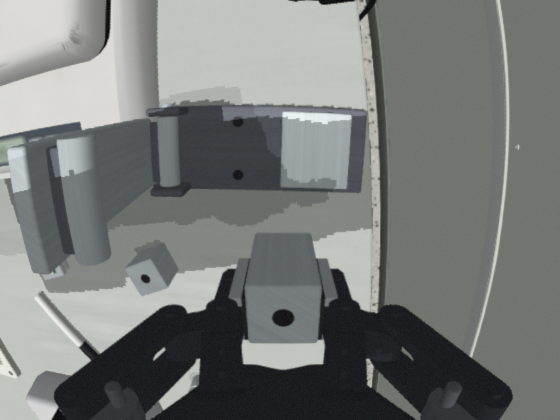

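```bash
python3 - <<'E'
from h import *
P=np.array([wz(p,.02) for p in [(282.5,112.5),(351,113.5),(349,189),(280.5,187.5)]]);print(P,P.mean(0))
for i,j in [(0,1),(3,2)]: e=P[j]-P[i];print(np.degrees(np.arctan2(e[1],e[0])),np.linalg.norm(e))
s=get_state()["position"]; print("bore",wz((283,317),s[2]-.0163+.054),s)
E
```

```text
[[0.5779 0.2046 0.02  ]
 [0.627  0.1998 0.02  ]
 [0.622  0.1433 0.02  ]
 [0.5706 0.1495 0.02  ]] [0.5994 0.1743 0.02  ]
-5.608279407393046 0.04936497731167626
-6.913946652311348 0.05180780533221547
bore [0.571  0.1298 0.1485] [0.5705 0.1297 0.1108]
```

```bash
python3 -m inch '[[0.023,0.012,0,-0.4,0,0.5],[0.023,0.012,0,0,0,0],[0,0,0.015,0,0,0],[0,0,0.015,0,0,0],[0,0,0.01,0,0,0],[0,0,0,0,0,0]]'; python3 - <<'E'
from h import *
tool((.599,.174,.0363),-6.5)
E
```

```text
t: 8.07
position: [0.5986, 0.1709, 0.068]
orientation: [2.34, 2.095, -0.002]
contact_force: [-0.0, 0.9, -2.7]
width: 0.0295
t 8.075 pos [0.5986 0.1709 0.068 ] yaw_y -6.308226628385809 tilt 0.08375898991370066 w 0.029505773632507133 F [-0.0414  0.8865 -2.6561] j [ 0.144   0.467  -0.0885  1.0161 -0.0012  1.8248]
tool shift [0.0032 0.0001 0.0317]
turn about tool z 0.1917733716141914
rot [-0.0287  0.0787  0.1918]
```

```bash
python3 -m inch '[[0.003,0,0.012,0,0,0.2],[0,0,0.008,0,0,0],[0,0,0.006,0,0,0],[0,0,0,0,0,0]]'; python3 - <<'E'
from h import *
tool((.599,.174,.0363),-6.5)
for c in ["side"]:
    cv2.imwrite(f"pics/f_{c}.png",cv2.resize(vision.snapshot(c)[80:240,240:400,::-1],None,fx=3.5,fy=3.5,interpolation=cv2.INTER_CUBIC))
E
```

```text
t: 8.57
position: [0.5991, 0.1736, 0.0407]
orientation: [2.344, 2.09, -0.001]
contact_force: [0.8, 0.9, -3.3]
width: 0.0296
t 8.575 pos [0.5991 0.1736 0.0407] yaw_y -6.547459762987442 tilt 0.06942817741359808 w 0.029589121233227895 F [ 0.8063  0.9458 -3.2946] j [ 0.1482  0.4913 -0.1238  0.9558 -0.0012  1.8332]
tool shift [ 0.0004 -0.0001  0.0044]
turn about tool z -0.047459762987442033
rot [ 0.0118  0.0684 -0.0475]
```

View pics/f_side.png

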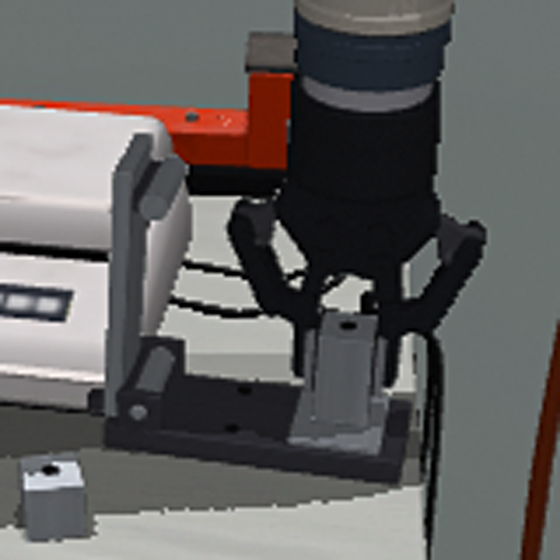

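The side crop shows the block held upright and centred just above the pad, clear of the plate.

```bash
python3 -m inch '[[0,0,0.0025,0,0,0],[0,0,0.002,0,0,0],[0,0,0.0015,0,0,0],[0,0,0,0,0,0]]'; python3 -c "
from h import *
tool((.599,.174,.0363),-6.5)"
```

```text
t: 9.12
position: [0.5999, 0.1737, 0.0366]
orientation: [2.343, 2.089, 0.003]
contact_force: [-0.1, 0.4, -3.0]
width: 0.0296
t 9.125 pos [0.5999 0.1737 0.0366] yaw_y -6.539674172710656 tilt 0.18069580179985523 w 0.02961719988334245 F [-0.1068  0.3911 -3.0028] j [ 0.1482  0.4944 -0.1301  0.9434 -0.0013  1.8332]
tool shift [ 0.0002 -0.0009  0.0003]
turn about tool z -0.03967417271065621
rot [ 0.1787  0.0265 -0.0397]
```

```bash
python3 -m inch '[[0,-0.0008,0.0015,0,0,0],[0,0,0.0015,0,0,0],[0,0,0,0,0,0]]'; python3 -c "
from h import *
tool((.599,.174,.0363),-6.5)"
```

```text
t: 9.5
position: [0.6, 0.1738, 0.0367]
orientation: [2.341, 2.088, 0.008]
contact_force: [0.6, 0.4, -2.8]
width: 0.0295
t 9.5 pos [0.6    0.1738 0.0367] yaw_y -6.542096625275903 tilt 0.40386482561938963 w 0.029546575255426043 F [ 0.6455  0.3891 -2.7564] j [ 0.1485  0.4922 -0.134   0.9378 -0.0017  1.8335]
tool shift [ 0.0001 -0.001   0.0004]
turn about tool z -0.042096625275902966
rot [ 0.4038 -0.0077 -0.0421]
```

```bash
python3 -m inch '[[0,-0.001,0.003,0.4,0,0]]'; python3 -c "
from h import *
tool((.599,.174,.0363),-6.5)"
```

```text
t: 9.62
position: [0.6001, 0.1739, 0.0363]
orientation: [2.343, 2.089, 0.005]
contact_force: [-8.1, -3.7, 39.2]
width: 0.0293
t 9.625 pos [0.6001 0.1739 0.0363] yaw_y -6.545203094900023 tilt 0.21026327003339712 w 0.029276872548525585 F [-8.1311 -3.71   39.2005] j [ 0.148   0.4946 -0.1309  0.9417 -0.0003  1.8331]
tool shift [-0.     -0.0011 -0.    ]
turn about tool z -0.04520309490002283
rot [ 0.2073 -0.0354 -0.0451]
```

```bash
python3 -m inch '[[0,0,-0.0005,0,0,0],[0,0,0,0,0,0]]'; python3 -m inch '[[0,0,0,0,0,0],[0,0,0,0,0,0],[0,0,0,0,0,0],[0,0,0,0,0,0]]' 0.4;  python3 - <<'E'
from h import *
tool((.599,.174,.0363),-6.5)
for c in ["side"]:
    cv2.imwrite(f"pics/g_{c}.png",cv2.resize(vision.snapshot(c)[80:240,240:400,::-1],None,fx=3.5,fy=3.5,interpolation=cv2.INTER_CUBIC))
E
```

```text
t: 9.88
position: [0.6004, 0.1739, 0.037]
orientation: [2.343, 2.089, 0.006]
contact_force: [0.1, 0.5, -3.3]
width: 0.0294
t: 10.38
position: [0.6005, 0.174, 0.0364]
orientation: [2.343, 2.089, 0.005]
contact_force: [0.4, 0.4, -0.1]
width: 0.0511
t 10.375 pos [0.6005 0.174  0.0364] yaw_y -6.547155007500243 tilt 0.22831102929275035 w 0.05114134882262381 F [ 0.3953  0.4311 -0.061 ] j [ 0.148   0.4949 -0.13    0.9419 -0.0002  1.8331]
tool shift [-0.0002 -0.0015  0.    ]
turn about tool z -0.04715500750024315
rot [ 0.223  -0.0488 -0.0471]
```

View pics/g_side.png

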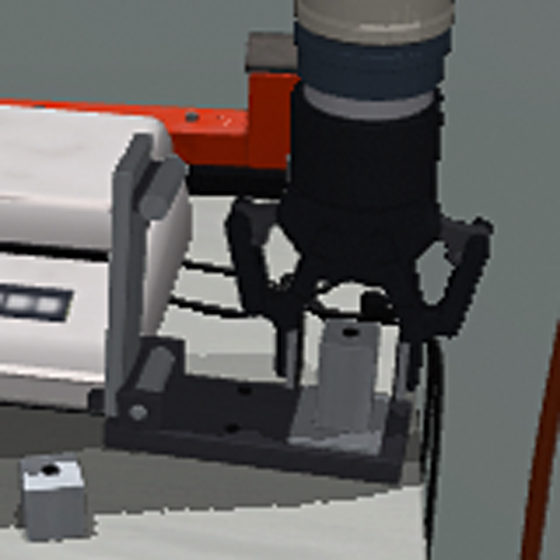

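```bash
python3 -m inch '[[0,0,-0.015,0,0,0],[0,0,-0.02,0,0,0],[0,0,-0.03,0,0,0],[0,0,-0.045,0,0,0],[0,0,-0.045,0,0,0],[0,0,-0.04,0,0,0]]'; python3 - <<'E'
from h import *
tool((.599,.174,.22),-6.5)
for c in ["side","wrist","top"]:
    cv2.imwrite(f"pics/i_{c}.png",vision.snapshot(c)[:,:,::-1])
im=cv2.imread("pics/a_top.png")[200:350,90:290]; cv2.imwrite("pics/b_top_bal.png",cv2.resize(im,None,fx=4,fy=4,interpolation=cv2.INTER_CUBIC))
im=cv2.imread("pics/a_side.png")[90:220,170:370]; cv2.imwrite("pics/b_side_bal.png",cv2.resize(im,None,fx=4,fy=4,interpolation=cv2.INTER_CUBIC))
E
```

```text
t: 11.18
position: [0.5982, 0.1737, 0.2399]
orientation: [2.344, 2.09, 0.002]
contact_force: [1.7, 0.1, -0.8]
width: 0.0512
t 11.175 pos [0.5982 0.1737 0.2399] yaw_y -6.548808287989519 tilt 0.09658051160945197 w 0.05122573017949362 F [ 1.7252  0.0911 -0.806 ] j [ 0.148   0.3832  0.2257  1.4116 -0.0002  1.8331]
tool shift [0.0004 0.0007 0.0199]
turn about tool z -0.04880828798951864
rot [ 0.0953 -0.0157 -0.0488]
```

View pics/i_wrist.png

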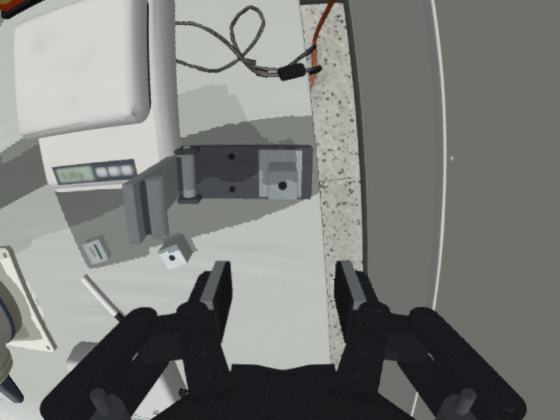

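View pics/b_top_bal.png

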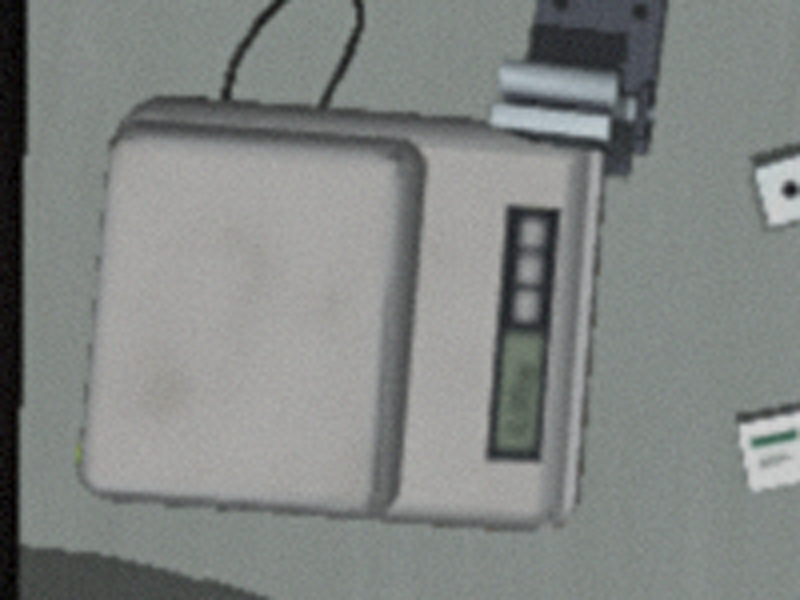

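View pics/b_side_bal.png

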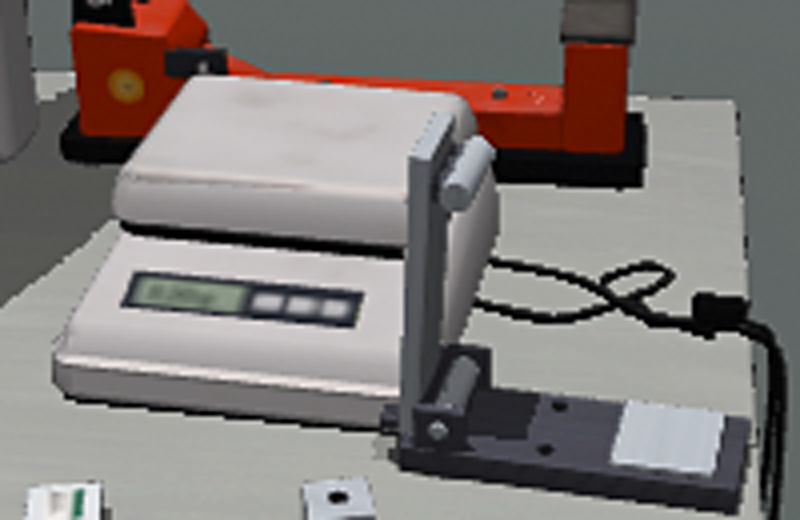

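```bash
python3 - <<'E'
from h import *
def tri(a,b):
    (o1,d1),(o2,d2)=ray("top",a),ray("side",b)
    d1/=np.linalg.norm(d1);d2/=np.linalg.norm(d2)
    s=np.linalg.lstsq(np.c_[d1,-d2],o2-o1,rcond=None)[0]
    p,q=o1+s[0]*d1,o2+s[1]*d2;return (p+q)/2,np.linalg.norm(p-q)
T=lambda p:(90+p[0]/4-.375,200+p[1]/4-.375); S=lambda p:(170+p[0]/4-.375,90+p[1]/4-.375)
for n,a,b in [("lcd NL",(540,460),(122,303)),("lcd FL",(487,457),(135,272)),("pan FL",(385,505),(118,185)),("plate near back corner",(609,138),(411,160)),("plate near front",(611,112),(432,160)),("plate far back",(491,125),(436,113))]:
    print(n,*tri(T(a),S(b)))
seat=np.array([.599,.174,.02]);ex=np.array([np.cos(np.radians(173.5)),np.sin(np.radians(173.5)),0]);ey=np.array([-ex[1],ex[0],0])
# fit theta from projected corners of plate top in both cameras (free edge r=.138, n=.022/.012, y=+-.025)
def pt(th,r,n,y,ds): 
    H=seat+ds[0]*ex+ds[1]*ey+.107*ex+np.array([0,0,.008]); return H+r*(-ex*np.cos(th)+np.array([0,0,np.sin(th)]))+n*(ex*np.sin(th)+np.array([0,0,np.cos(th)]))+y*ey
obs=[("top",T((609,138)),.022,1),("top",T((611,112)),.012,1),("top",T((491,125)),.022,-1),("top",T((494,102)),.012,-1),("side",S((411,160)),.022,1),("side",S((432,160)),.012,1),("side",S((436,113)),.022,-1),("side",S((455,113)),.012,-1)]
f=lambda p:np.concatenate([proj(c,pt(p[0],.138,n,y*.025,p[1:]))-uv for c,uv,n,y in obs])
r=least_squares(f,[1.57,0,0]);print(r.x,r.fun.round(1))
r=least_squares(lambda t:f([t[0],0,0]),[1.57]);print(r.x,r.fun.round(1),pt(r.x[0],.1,.022,0,(0,0)))
E
```

```text
lcd NL [0.3252 0.2085 0.0582] 0.001291371547564821
lcd FL [0.3272 0.2326 0.0626] 0.00022298832634809617
pan FL [0.3109 0.2746 0.0898] 0.00042086379300956616
plate near back corner [0.4754 0.1659 0.1633] 0.0012010355108524526
plate near front [0.4855 0.1648 0.1643] 0.0001121712825818967
plate far back [0.4815 0.2147 0.1643] 0.001456398361887396
[ 1.6481 -0.0178 -0.0025] [ 0.2 -0.4  0.3  0.1 -0.2 -0.2 -0.4 -0.4 -0.3 -0.2 -0.1 -0.  -0.6  0.1
 -0.   0.2]
[1.5167] [ 1.5 -0.4  1.7  0.1  1.  -0.2  0.9 -0.5 -0.5 -1.2 -0.3 -0.4 -0.7 -0.9
 -0.2 -0.1] [0.4762 0.188  0.129 ]
```

Rough points on the balance come out at 0.06 m (display) and 0.09 m (pan). The plate's top is near x=0.478, y=0.190, at about 1.52 rad. I'll turn the tool so the camera faces the robot, close the fingers and cross over the plate.

```bash
python3 -m inch '[[0,0,0,0,0,-10],[0,0,0,0,0,-10],[0,0,0,0,0,-10],[0,0,0,0,0,-10],[0,0,0,0,0,-10],[0,0,0,0,0,-10],[0,0,0,0,0,-10],[0,0,0,0,0,-10],[0,0,0,0,0,-10],[0,0,0,0,0,0]]' 1 20; python3 -c "
from h import *
tool((.43,.193,.24),83.5)"
```

```text
t: 12.58
position: [0.5944, 0.1731, 0.2336]
orientation: [-0.101, -3.132, 0.003]
contact_force: [-0.1, 0.2, -0.1]
width: -0.0003
t 12.575 pos [0.5944 0.1731 0.2336] yaw_y 86.29469754520834 tilt 0.467839453455451 w -0.0002569232804162839 F [-0.126   0.1777 -0.0874] j [ 0.148   0.3843  0.2116  1.4063 -0.0002  0.2127]
tool shift [ 0.1654  0.0092 -0.0051]
turn about tool z 2.7946975452083365
rot [-0.1214 -0.4519  2.7942]
```

```bash
python3 -m inch '[[0,0,-0.006,-0.1,-0.4,2.8],[0.04,0.0005,0,0,0,0],[0.04,0.0005,0,0,0,0],[0.04,0.0005,0,0,0,0],[0.035,0,0,0,0,0],[0,0,0,0,0,0]]'; python3 -c "
from h import *
tool((.43,.193,.125),83.5)"
```

```text
t: 13.32
position: [0.4349, 0.194, 0.2369]
orientation: [-0.226, -3.127, 0.002]
contact_force: [-0.0, 0.1, 0.5]
width: -0.0003
t 13.325 pos [0.4349 0.194  0.2369] yaw_y 81.71906484192479 tilt 0.35453287588817356 w -0.0003370162068672726 F [-0.0454  0.0522  0.5176] j [ 0.2428  0.1348 -0.1238  1.3183  0.0005  0.3874]
tool shift [ 0.004  -0.0015  0.112 ]
turn about tool z -1.7809351580752093
rot [-0.1042 -0.3389 -1.7813]
```

```bash
python3 -m inch '[[0.005,-0.0015,0.02,-0.1,-0.3,-1.8],[0.002,0,0.02,0,0,0],[0.002,0,0.025,0,0,0],[0.002,0,0.025,0,0,0],[0,0,0.015,0,0,0],[0,0,0,0,0,0]]'; python3 - <<'E'
from h import *
tool((.43,.193,.125),83.5)
for c in ["side"]:
    cv2.imwrite(f"pics/j_{c}.png",cv2.resize(vision.snapshot(c)[60:240,200:400,::-1],None,fx=3,fy=3,interpolation=cv2.INTER_CUBIC))
    cv2.imwrite("pics/j_wrist.png",vision.snapshot("wrist")[:,:,::-1])
E
```

```text
t: 14.08
position: [0.4274, 0.1933, 0.128]
orientation: [0.209, 3.134, -0.0]
contact_force: [-0.2, -0.1, 1.1]
width: -0.0
t 14.075 pos [0.4274 0.1933 0.128 ] yaw_y 82.38403195193607 tilt 0.0508441507048034 w -4.438208060725451e-05 F [-0.1674 -0.0629  1.0718] j [ 0.2459  0.1785 -0.358   1.0335 -0.0005  0.3789]
tool shift [-0.0027  0.      0.003 ]
turn about tool z -1.1159680480639338
rot [-0.009  0.05  -1.116]
```

View pics/j_side.png

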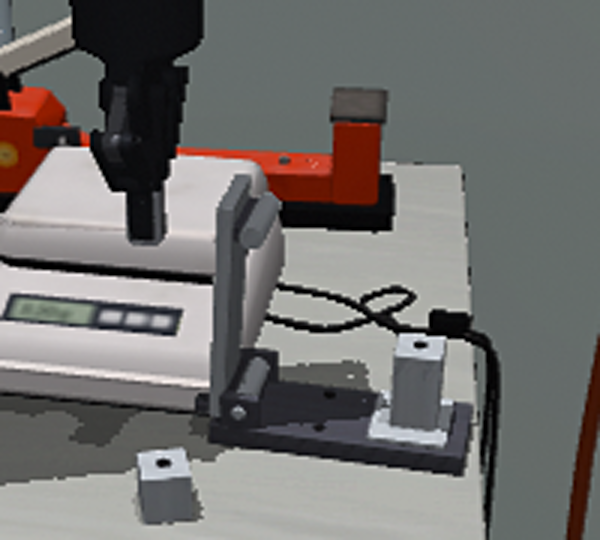

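View pics/j_wrist.png

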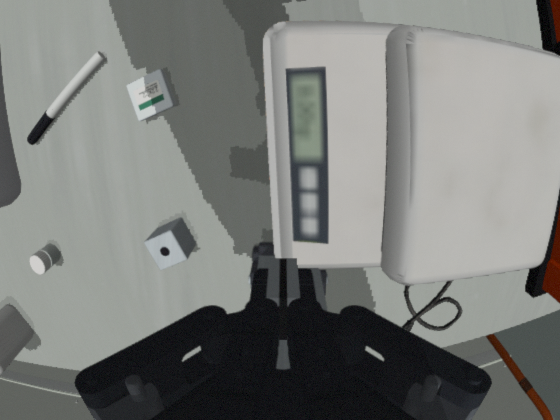

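The side view shows the tall block standing upright on the pad, with the fingers behind the plate and level with its upper part. I'll start pushing.

```bash
python3 -c "
from h import *
p=onz('side',(339.7,174.1),.074);print(p,p[:2]-[.599,.174])"; python3 -m inch '[[-0.01,0,0,0,0,-1],[-0.01,0,0,0,0,0],[-0.008,0,0,0,0,0],[-0.008,0,0,0,0,0],[-0.008,0,0,0,0,0],[-0.008,0,0,0,0,0]]'; python3 -c "
from h import *
tool((.53,.1823,.125),83.5)"
```

```text
[0.601  0.1747 0.074 ] [0.002  0.0007]
t: 14.92
position: [0.4838, 0.1872, 0.1315]
orientation: [0.18, 3.132, 0.002]
contact_force: [-2.5, -0.1, 1.4]
width: -0.0002
t 14.925 pos [0.4838 0.1872 0.1315] yaw_y 83.43734918260479 tilt 0.28506828851173954 w -0.00017461836737017318 F [-2.5483 -0.1487  1.4241] j [ 0.2073  0.2532 -0.2479  1.0646 -0.      0.3218]
tool shift [-0.0464  0.0004  0.0067]
turn about tool z -0.06265081739520895
rot [ 0.089   0.2708 -0.0629]
```

```bash
python3 -m inch '[[-0.008,0,0.003,0,0.3,0],[-0.008,0,0.002,0,0,0],[-0.008,0,0.002,0,0,0],[-0.008,0,0.002,0,0,0],[-0.007,0,0.001,0,0,0]]'; python3 - <<'E'
from h import *
tool((.554,.1795,.12),83.5)
s=get_state()["position"]; a=s[0]+.011-.4927; z=s[2]-.028
print("theta est",np.arctan2(z,a)-np.arcsin(.022/np.hypot(a,z)))
cv2.imwrite(f"pics/k_side.png",cv2.resize(vision.snapshot("side")[60:240,200:400,::-1],None,fx=3,fy=3,interpolation=cv2.INTER_CUBIC))
E
```

```text
t: 15.55
position: [0.5254, 0.1823, 0.1204]
orientation: [-0.18, -3.135, -0.002]
contact_force: [-1.0, 0.2, 0.6]
width: -0.0001
t 15.55 pos [0.5254 0.1823 0.1204] yaw_y 83.42928166382512 tilt 0.10152156109415478 w -6.626948853581565e-05 F [-1.0486  0.1757  0.6312] j [ 0.1822  0.3241 -0.1751  1.0723  0.0016  0.2969]
tool shift [-0.0287  0.0005  0.0003]
turn about tool z -0.07071833617487755
rot [ 0.0758 -0.0675 -0.0707]
theta est 0.9116505140966622
```

View pics/k_side.png

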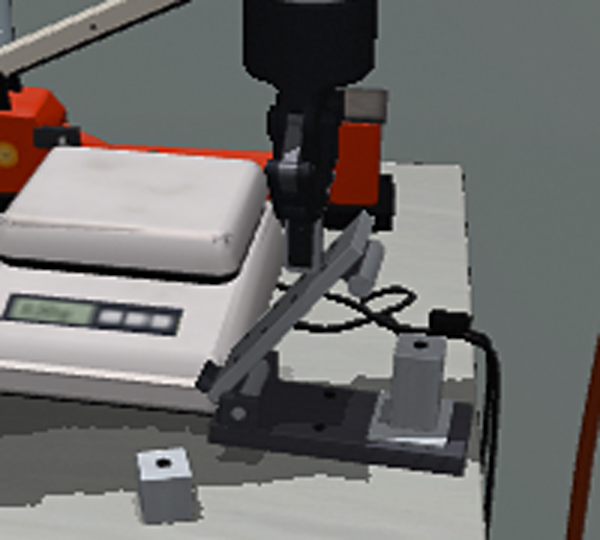

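```bash
python3 -m inch '[[-0.007,0,0,0,0,0],[-0.006,0,0,0,0,0],[-0.006,0,0,0,0,0],[0,0,0,0,0,0]]'; python3 - <<'E'
from h import *
tool((.554,.1795,.12),83.5)
s=get_state()["position"]; a=s[0]+.011-.4927; z=s[2]-.028
print("theta est",np.arctan2(z,a)-np.arcsin(.022/np.hypot(a,z)))
cv2.imwrite(f"pics/l_side.png",cv2.resize(vision.snapshot("side")[60:240,200:400,::-1],None,fx=3,fy=3,interpolation=cv2.INTER_CUBIC))
E
```

```text
t: 16.1
position: [0.5471, 0.1799, 0.1203]
orientation: [0.18, 3.136, 0.002]
contact_force: [-0.1, 1.1, 0.9]
width: -0.0004
t 16.1 pos [0.5471 0.1799 0.1203] yaw_y 83.41381512344041 tilt 0.0890458060080758 w -0.0004043922316897292 F [-0.1438  1.0839  0.9017] j [ 0.1713  0.3546 -0.1286  1.0869  0.0014  0.2863]
tool shift [-0.0069  0.0004  0.0003]
turn about tool z -0.08618487655958518
rot [ 0.0878  0.0147 -0.0862]
theta est 0.7587559943430771
```

View pics/l_side.png

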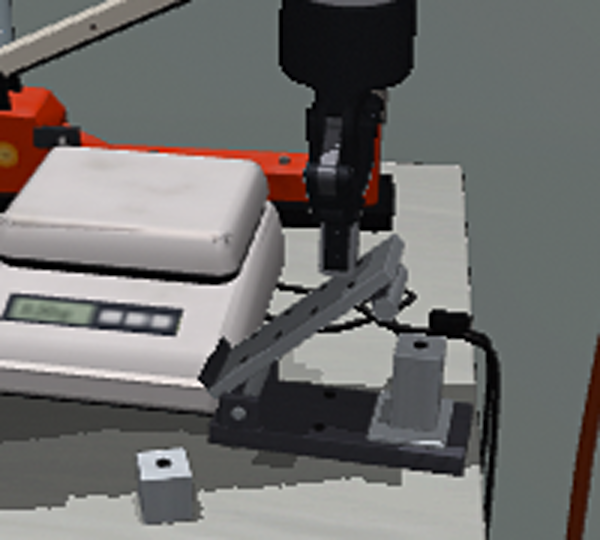

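The plate is below about 0.76 rad and looks to be sinking by itself. I'll move straight up and wait.

```bash
python3 -m inch '[[0.003,0,-0.02,0,0,0],[0.005,0,-0.03,0,0,0],[0,0,-0.03,0,0,0],[0,0,-0.02,0,0,0],[0,0,0,0,0,0],[0,0,0,0,0,0],[0,0,0,0,0,0],[0,0,0,0,0,0]]'; python3 - <<'E'
from h import *
tool()
cv2.imwrite(f"pics/m_side.png",cv2.resize(vision.snapshot("side")[60:240,200:400,::-1],None,fx=3,fy=3,interpolation=cv2.INTER_CUBIC))
E
```

```text
t: 17.15
position: [0.5366, 0.1807, 0.2206]
orientation: [-0.18, -3.133, -0.001]
contact_force: [-0.1, -0.6, 0.2]
width: -0.0004
t 17.15 pos [0.5366 0.1807 0.2206] yaw_y 83.43864630970356 tilt 0.20936934098231436 w -0.000354257699593012 F [-0.0815 -0.6118  0.166 ] j [0.1759 0.2917 0.0408 1.3233 0.0013 0.2904]
rot None
```

View pics/m_side.png

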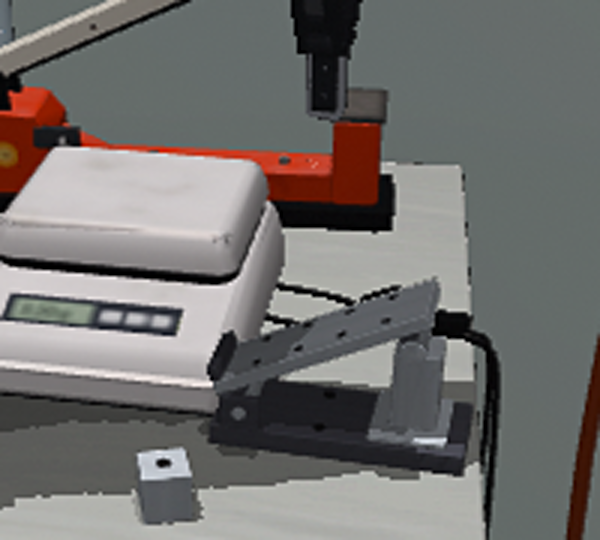

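The plate appears to be resting with its roller on the block. I'll wait, compare pictures and estimate the angle.

```bash
python3 -m inch '[[0,0,-0.02,0,0,0],[0,0,0,0,0,0],[0,0,0,0,0,0],[0,0,0,0,0,0],[0,0,0,0,0,0],[0,0,0,0,0,0],[0,0,0,0,0,0],[0,0,0,0,0,0],[0,0,0,0,0,0],[0,0,0,0,0,0]]'; python3 - <<'E'
from h import *
import time
tool()
a=vision.snapshot("side"); 
old=cv2.imread("pics/m_side.png")
n=cv2.resize(a[60:240,200:400,::-1],None,fx=3,fy=3,interpolation=cv2.INTER_CUBIC)
cv2.imwrite("pics/n_side.png",cv2.resize(a[130:220,255:375,::-1],None,fx=6,fy=6,interpolation=cv2.INTER_CUBIC))
d=np.abs(n.astype(int)-old)[260:460,200:470].mean();print("diff plate area",d)
seat=np.array([.599,.174,.02]);ex=np.array([np.cos(np.radians(173.5)),np.sin(np.radians(173.5)),0]);ey=np.array([-ex[1],ex[0],0])
for th in (.43,.47,.51,.55):
    H=seat+.107*ex+np.array([0,0,.008])
    P=[H+.138*(-ex*np.cos(th)+np.array([0,0,np.sin(th)]))+.022*(ex*np.sin(th)+np.array([0,0,np.cos(th)]))+y*ey for y in(.025,-.025)]
    print(th,[((proj("side",p)-[255,130]+.5)*6) for p in P])
cv2.imwrite("pics/n_top.png",cv2.resize(vision.snapshot("top")[140:270,200:380,::-1],None,fx=4,fy=4,interpolation=cv2.INTER_CUBIC))
E
```

```text
t: 18.45
position: [0.5359, 0.1804, 0.2375]
orientation: [-0.179, -3.128, 0.001]
contact_force: [-0.2, -0.1, -0.7]
width: -0.0002
t 18.45 pos [0.5359 0.1804 0.2375] yaw_y 83.43355457428956 tilt 0.46485549056674325 w -0.0002160149481133183 F [-0.1788 -0.0787 -0.7066] j [0.1757 0.289  0.0798 1.3696 0.0013 0.2903]
rot None
diff plate area 0.9730432098765432
0.43 [array([533.3442, 222.6278]), array([550.0324, 144.7524])]
0.47 [array([523.7532, 208.0931]), array([540.9077, 130.6886])]
0.51 [array([513.4788, 193.8131]), array([531.1303, 116.879 ])]
0.55 [array([502.5367, 179.8177]), array([520.7152, 103.3522])]
```

View pics/n_side.png

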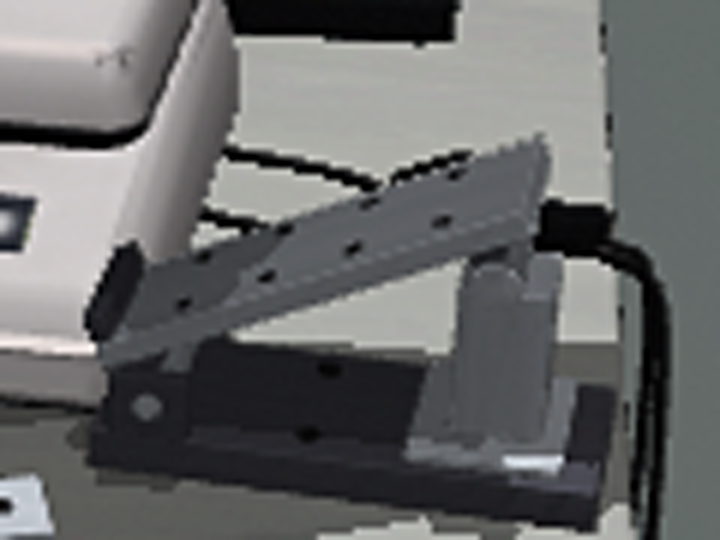

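View pics/n_top.png

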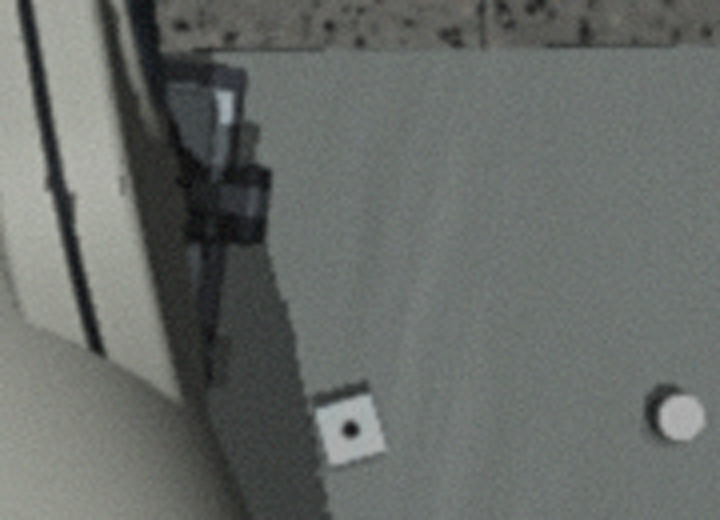

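```bash
python3 - <<'E'
from h import *
print(get_state()["qd"], get_state()["t"]); print(bot.finish_job())
E
```

```text
[ 0.0003  0.0007 -0.0003  0.0011 -0.002  -0.0015] 18.55
the job is handed in; nothing more can be done
None
```

The sine table is set to its steep angle: the taller block stands on the pad and the plate's roller rests on top of it. I handed the job in at about 18.6 s; it reports no verdict.

I gripped the block, lowered it onto the pad and let go. I then pushed the raised plate over with closed fingers until it sank by itself onto the block, and lifted the arm clear.

Last checks:
- **Block:** it stood upright about 2 mm from my estimate of the pad's middle after release. I did not re-measure that after the plate came down, but it still looked upright in the final side view.
- **Plate:** the side view puts it at about 0.45 to 0.46 rad, with the roller on the block. The plate area barely changed between two pictures 1.3 s apart, so it had come to rest. Its speed was not measured directly.
- **Shorter block:** its bore is at the same pixel as at the start, to within half a pixel.
- **Robot:** the contact force was under 1 N, and the fingertips were about 0.24 m above the bench.

Two things did not go cleanly:
- **Setting-down force:** the wrist force touched 39 N for a moment when the block met the pad, then fell back before release. The block was in the fingers at the time.
- **Starting plate angle:** my two fits disagreed, at 1.52 and 1.65 rad. That did not matter, because I pushed by contact.

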